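# Hold the test piece in the photo-eye guard

### The job

Check the photo-eye on the bottling line: push the yellow shutter on the guard's roof fully open, then take the test piece with the orange handle out of the rack and lower it straight through the slot in the roof until the black line round its blade is level with the top of the roof. Finish while still holding it there in the gripper, upright and still, hanging in the slot without resting on the guard or being pressed hard against it. Leave the other two test pieces, the loose bottle and the red stop button alone.

Things in the scene. Friction and masses are not known exactly. Their poses are not given: they have to be found in the camera images.
- slot (a point): Centre of the mouth of the slot in the guard's white roof, level with the roof's top, 110 mm above the table. z is up, y runs along the slot's long side. Opening 42 mm (y) by 14 mm (x), 2 mm more than the blade each way, through a roof 12 mm thick, with a 3 mm chamfer round its mouth. Nothing is in the way for 85 mm below it.
- guard: Small fixed station with clear side panels and a white roof that carries the slot; origin on the table under the slot's centre, axes as the slot's. Roof: 110 mm in x; in y from -50 to +130 mm. A dark guide strip, 6 mm wide and 8 mm high, stands on the roof along each side of the slot, 19 to 25 mm from its centre line.
- shutter (a joint): Travel of the yellow and black striped shutter in m: 0 = centred over the slot (closed), 0.07 = fully open, at its end stop. It slides along the slot's +y direction, needs about 2 N and stays where it is left. It starts at 0 to 0.02, blocking the slot. Plate 34 by 64 mm, its top 5 mm above the roof.
- shutter_knob (a point): Upright black round knob in the middle of the shutter, 18 mm in diameter, from 5 to 37 mm above the roof. The point is on its axis, 27 mm above the roof; its axes are those of the slot.
- orange_handle (a point): The test piece to use: a flat aluminium blade, 12 mm (x) by 40 mm (y) by 75 mm (z), below an orange handle block, 20 mm (x) by 52 mm (y) by 50 mm (z). Point: the handle's centre, 100 mm above the blade's lower tip. z is up, y is the wide direction; pinch it across x. Mass about 0.14 kg. Either way round is right. It starts upright in any of the rack's pockets, the point 108 mm above the table.
- orange_line (a point): Centre of the 4 mm high black line round the orange piece's blade: 48 mm above the blade's tip, 52 mm below the handle's centre, on the piece's centre line; same axes.
- orange_tip (a point): Centre of the lower end of the orange piece's blade, on its centre line, 100 mm below the handle's centre.
- rack: Grey fixed rack, 56 mm (x) by 240 mm (y), 43 mm high; origin at the centre of its underside. Three pockets at y = -75, 0 and +75 mm, each 35 mm deep (floor 8 mm above the table), 15 by 43 mm; the pieces stand in them with their y along the rack's y.
- blue_handle (a point): Centre of the handle of the test piece with the blue handle, same shape as the orange one, in the rack. Leave it there.
- white_handle (a point): Centre of the handle of the test piece with the white handle, same shape, in the rack. Leave it there.
- bottle_mid (a point): Loose white plastic bottle with a red pointed cap, 38 mm in diameter, 146 mm tall, standing on the table beyond the rack; the point is on its axis 70 mm up. Leave it alone.
- stop (a joint): Red stop button on the white control box (75 by 150 mm, 60 mm high, far to the robot's left): travel pressed in m, 0 = not pressed. Leave it alone.

How it is judged:
By the outcome, as a careful person would: the job done as asked, in the order asked, and still so for the second after the job is handed in, while the arm keeps its last pose, push and grip.
It also fails if it takes over 64 s, if anything falls off the work surface, if the arm or the gripper's body presses on something with over 40 N, if the wrist force passes 120 N, or if a joint passes its speed limit or range.

### The arm

A 6-joint arm with a two-finger parallel gripper is mounted at the origin on the work surface. World frame = base frame: x ahead of the robot, y to its left, z up, the work surface at z = 0. Lengths are in m, angles in rad, forces in N, time in s.
With the tool pointing down it reaches from about 0.325 to 1 m from the base axis. Payload 5.1 kg.
Tool frame: the origin (TCP) lies midway between the tips of the shut fingers; the grasp point (between the pads) lies 19 mm behind it (bot.pinch_z is the distance from the TCP to the grasp point, in m); z points along the fingers, y is the direction in which the jaws open and shut (so a half turn about z gives the same grasp; the last joint's range is limited). The gripper opens to 85 mm and grips with 20 to 120 N. Pads are 22 mm wide; open, the fingers measure 114 mm over their backs; the gripper's body (76 mm by 85 mm) begins 54 mm behind the grasp point. The pads swing forward as they close: fully open they stand 13 mm farther back than shut.
Start: joints at [-0.083, 0.124, 1.65, -0, 1.367, -0.083], TCP at [0.65, -0, 0.207] pointing down, gripper open.
Joint ranges: [-2.61, 2.61], [-1.02, 2.33], [0.03, 2.71], [-1.35, 4.49], [0.32, 2.68], [-2.91, 2.91]. Speed limits (rad/s): [2.57, 2.57, 3.14, 3.14, 3.14, 3.14].

### API

Orientations are given as a rotation vector (axis times angle).
In Python, from station import bot gives the robot as it stands. The module is installed in compiled form; this text tells all that it offers.
- The arm moves only by the tool step_arm, never from a script. Its argument "increments" is a list of rows, each a list of 4 numbers: the shift along the world's x, y, z as a fraction of full scale, then the turn about the world's z as a fraction of full scale. A call has 1 to 10 rows; each row shifts and turns the commanded pose from where the row before left it; what a row does not reach is not made up. Full scale, the value 1, is 3 cm for a shift and 0.08 rad for a turn. A row lasts 1/12 s, in which the tool goes at most 41.7 mm and 7.16 degrees, less where a joint would pass 70% of its speed; a pose out of reach is approached as far as the arm can. A call with a number of a shift or a turn outside -1 to 1 is refused whole. A call with a gripper value outside its range is refused whole. "fingers" is the finger opening in mm, from 0 to 85.4, set as the call begins (left out, the last holds). The fingers move at their own pace and stop on an object; "newtons" is the grip in N (left out, the last holds). Time passes only in rows, so rows that do not move let the fingers close. It gives the time, the measured TCP pose, the force and the opening at its end, in the units of the state.
- bot.get_obs(): the state, without advancing time (a new reading comes with each control period).
- bot.read_camera(name): name is "scene" or "side" or "wrist"; returns the picture (480x640x3 uint8, blue, green, red); there is no depth.
- bot.camera_info(name): a dict with "vfov" (degrees; the focal length in pixels is half the picture's height over the tangent of half this angle, whatever the lens; pixels are square), "cx", "cy" (the principal point, pixels), "rvec" (rotation vector, rad) and "tvec" (3), from world to camera coordinates, as OpenCV has them; the wrist camera has in their place "hand_eye" (4x4, takes a point from camera to tool coordinates, whose origin is the TCP and whose axes are the flange's). Camera axes: x right, y down, z forward; pixel columns grow to the right and rows downward; lengths in m; the calibration is good to about 2 mm. A picture is of the moment at which its call begins: read the wrist's pose just before it. camera_info takes no time and is no camera call.
- bot.job_done(): hands the job in, once; it reports no verdict.
The state is a dict: "time": time; "qpos": joint angles; "joint_velocities": joint speeds; "tau": joint torques, N m; "ee_pos": TCP position; "ee_rot": TCP orientation; "ft_force": force on the tool from outside, world axes, zero at the start; "torque": the same for the moment, N m; "opening": finger opening in m.
Only numpy, scipy, OpenCV 4.12 (cv2) and the standard library are available. Lean on these libraries where they do the work, as an engineer would, in place of code of your own. Each camera call takes 0.05 s, during which the arm holds its last target.

## Working session

There is one attempt and no reset: what is moved stays moved. The work goes in short steps, Python scripts to look and compute and a tool call to move; the robot and the scene stay as the last step left them, time stands still between calls to the robot, and variables do not carry over. Pictures are saved under pics/ and viewed, and the job is handed in when it is done.

Besides the shell and the picture viewer there is one more tool, called after "Emit:" by a JSON object that holds its "op" and its "data", one argument or row to a line. step_arm: Moves the arm, as the interface text tells. Its arguments: {"type":"object","properties":{"increments":{"type":"array","items":{"type":"array","items":{"type":"number"}}},"fingers":{"type":"number"},"newtons":{"type":"number"}},"required":["increments"]}

```bash
mkdir -p pics; python3 - <<'E'
from station import bot
import cv2
for n in("scene","side","wrist"):
    print(n,bot.camera_info(n)); cv2.imwrite(f"pics/{n}0.png",bot.read_camera(n))
print(bot.get_obs(),bot.pinch_z)
E
```

```text
scene {'vfov': 51.40648719072469, 'cx': 313.0595425945039, 'cy': 242.80983927075988, 'rvec': array([ 1.16318313,  2.56701055, -0.72130989]), 'tvec': array([ 0.30580778, -0.35727589,  1.61839477])}
side {'vfov': 53.947913971445615, 'cx': 316.0592634776624, 'cy': 242.20260804365745, 'rvec': array([ 2.11528245, -0.37491283,  0.19033556]), 'tvec': array([-0.47439127,  0.24163426,  0.86435409])}
wrist {'vfov': 64.3160416894, 'cx': 321.1843367496071, 'cy': 233.08737559091716, 'hand_eye': array([[ 3.18604864e-04, -9.58258200e-01, -2.85904040e-01,
         7.23886146e-02],
       [ 9.99999736e-01,  4.91938283e-04, -5.34441955e-04,
        -5.92406749e-04],
       [ 6.52780529e-04, -2.85903794e-01,  9.58258104e-01,
        -1.66756116e-01],
       [ 0.00000000e+00,  0.00000000e+00,  0.00000000e+00,
         1.00000000e+00]])}
{'time': 0.15, 'qpos': array([-8.25938798e-02,  1.24386624e-01,  1.65134898e+00, -8.41709167e-06,
        1.36750419e+00, -8.25897586e-02]), 'joint_velocities': array([-0.00149871, -0.00105099, -0.00511397,  0.00104753, -0.00044217,
        0.00151598]), 'tau': array([ 3.58459238e-04, -4.24227583e+01, -3.66012383e+01, -4.16494640e-05,
        4.65309960e-03, -1.53378886e-05]), 'ee_pos': array([6.49489460e-01, 1.46909364e-05, 2.05621857e-01]), 'ee_rot': array([-2.22055889e+00, -2.22055353e+00,  1.68155856e-03]), 'ft_force': array([-0.48466722, -0.39791812, -0.27249829]), 'torque': array([ 0.01248454, -0.0500354 ,  0.00184814]), 'opening': 0.08534587253296062} 0.0187
```

View pics/scene0.png

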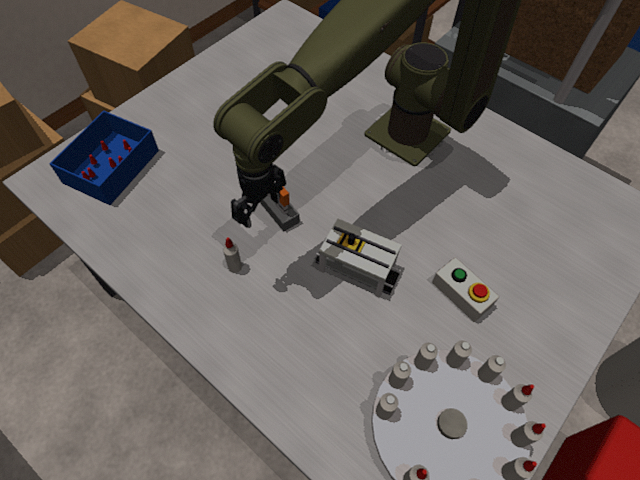

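View pics/side0.png

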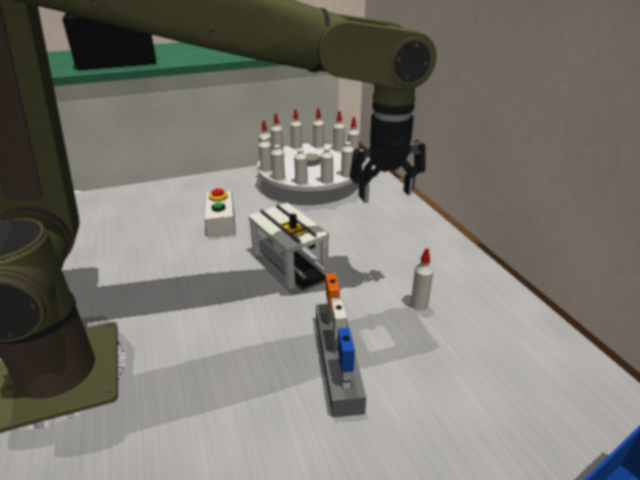

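View pics/wrist0.png

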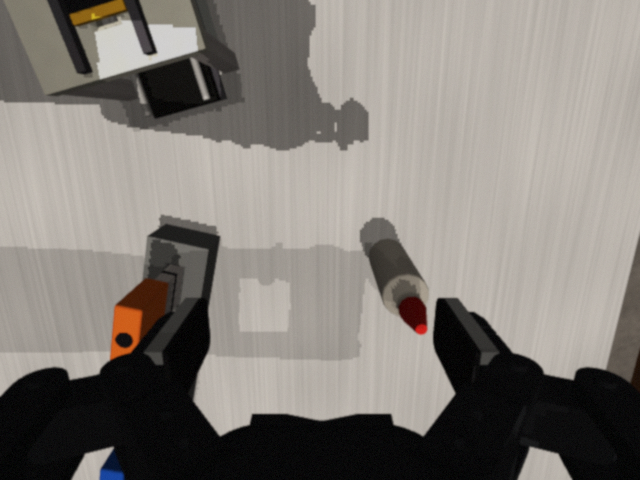

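The guard sits ahead-left of the rack, with the orange piece in the rack's end pocket nearest the guard. I'll zoom in for a rough localisation.

```bash
cat > h.py <<'E'
import numpy as np, cv2
from station import bot
from scipy.spatial.transform import Rotation as R
def cam(n,obs=None):
    i=bot.camera_info(n); f=240/np.tan(np.radians(i['vfov'])/2)
    K=np.array([[f,0,i['cx']],[0,f,i['cy']],[0,0,1]])
    if n=='wrist':
        o=obs or bot.get_obs(); T=np.eye(4);T[:3,:3]=R.from_rotvec(o['ee_rot']).as_matrix();T[:3,3]=o['ee_pos']
        M=np.linalg.inv(T@i['hand_eye'])
    else:
        M=np.eye(4);M[:3,:3]=R.from_rotvec(i['rvec']).as_matrix();M[:3,3]=i['tvec']
    return K,M
def onz(c,uv,z):
    K,M=c; d=M[:3,:3].T@np.linalg.solve(K,[uv[0],uv[1],1.]); o=-M[:3,:3].T@M[:3,3]
    return o+d*(z-o[2])/d[2]
def proj(c,P):
    K,M=c; p=np.atleast_2d(P)@M[:3,:3].T+M[:3,3]; p=p@K.T; return p[:,:2]/p[:,2:]
def tri(cs,uvs):
    A=[];b=[]
    for c,uv in zip(cs,uvs):
        K,M=c; d=M[:3,:3].T@np.linalg.solve(K,[uv[0],uv[1],1.]); d/=np.linalg.norm(d); o=-M[:3,:3].T@M[:3,3]
        Q=np.eye(3)-np.outer(d,d);A.append(Q);b.append(Q@o)
    return np.linalg.lstsq(np.vstack(A),np.hstack(b),rcond=None)[0]
E
python3 - <<'E'
import cv2
a=cv2.imread('pics/scene0.png')[160:300,220:420]; b=cv2.imread('pics/side0.png')[190:420,230:450]
cv2.imwrite('pics/sc_z.png',cv2.resize(a,None,fx=4,fy=4,interpolation=cv2.INTER_CUBIC))
cv2.imwrite('pics/si_z.png',cv2.resize(b,None,fx=2.6,fy=2.6,interpolation=cv2.INTER_CUBIC))
E
```

```text
(no output)
```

View pics/sc_z.png

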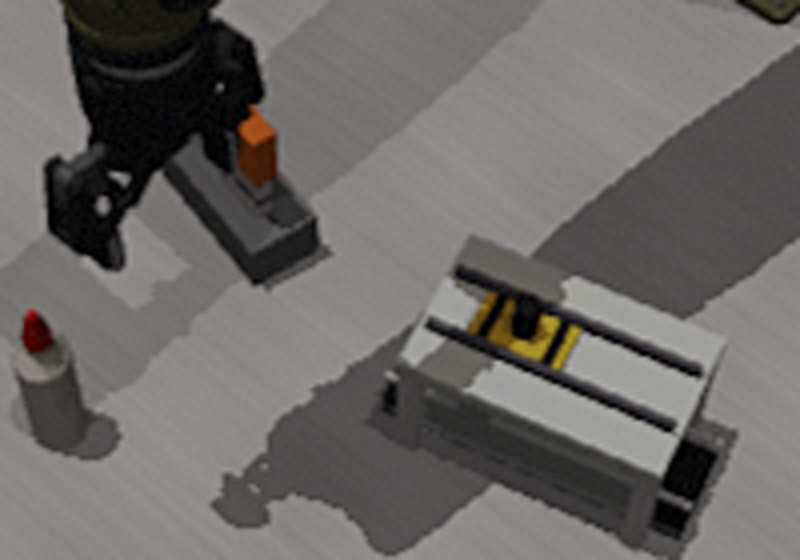

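View pics/si_z.png

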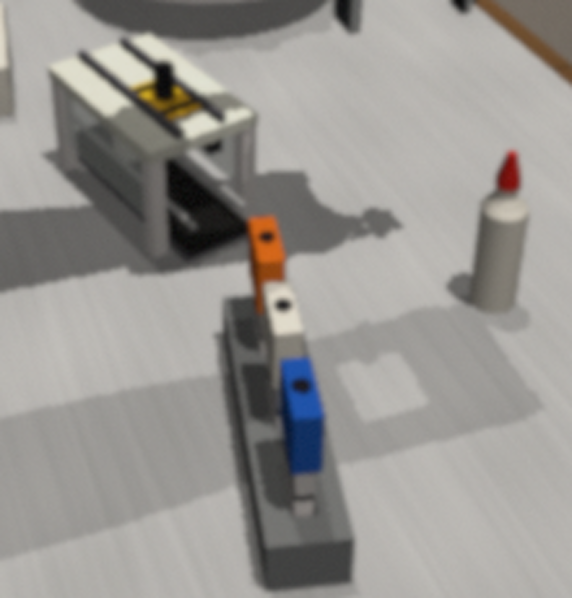

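```bash
python3 - <<'E'
from h import *
c=cam('scene');s=cam('side');w=cam('wrist')
for uv in [(337.5,219.3),(401,245),(385.5,278),(320.5,250)]: print('scene roof',onz(c,uv,.11).round(4))
for uv in [(50,70),(150,35),(255,112),(155,150)]: print('side roof',onz(s,(230+uv[0]/2.6,190+uv[1]/2.6),.11).round(4))
k=tri([c,s],[(220+525/4,160+302/4),(230+163/2.6,190+66/2.6)]);print('knob top',k)
print('orange top side',onz(s,(230+267/2.6,190+237/2.6),.133),'blue',onz(s,(230+302/2.6,190+386/2.6),.133),'white',onz(s,(230+284/2.6,190+305/2.6),.133))
print('orange wrist',onz(w,(123,340),.133),'bottle cap',onz(w,(421,328),.146))
E
```

```text
scene roof [0.473  0.0908 0.11  ]
scene roof [0.427 0.262 0.11 ]
scene roof [0.5288 0.289  0.11  ]
scene roof [0.5733 0.1183 0.11  ]
side roof [0.4268 0.2525 0.11  ]
side roof [0.5324 0.285  0.11  ]
side roof [0.5763 0.1174 0.11  ]
side roof [0.4778 0.0909 0.11  ]
knob top [0.50808844 0.16161305 0.14598482]
orange top side [ 0.51002445 -0.07871262  0.133     ] blue [ 0.47552774 -0.2246188   0.133     ] white [ 0.49358191 -0.1511821   0.133     ]
orange wrist [ 0.50696534 -0.07892041  0.133     ] bottle cap [ 0.71536817 -0.06122297  0.146     ]
```

Guard: slot ≈ (0.511, 0.152), yaw ≈ +0.257. The shutter is about 10 mm open, and the rack yaw is about -0.22. The sizes agree with the text. I'll move above the knob for a better look.

Emit:
{"op": "step_arm", "data": {
  "increments": [
    [-0.3,0.3,0.15,0.2],
    [-0.6,0.7,0.2,0.4],
    [-0.6,0.7,0.2,0.4],
    [-0.6,0.7,0.2,0.4],
    [-0.6,0.7,0.2,0.4],
    [-0.6,0.7,0.2,0.4],
    [-0.6,0.7,0.2,0.4],
    [-0.5,0.5,0.1,0.4],
    [-0.3,0.3,0.05,0.2],
    [0,0,0,0]
  ],
  "fingers": 60,
  "newtons": 20
}}

```text
time: 0.98
ee_pos: [0.5074, 0.1607, 0.2525]
ee_rot: [1.915, 2.49, 0.002]
ft_force: [1.3, -0.3, 0.1]
opening: 0.0601
```

```bash
python3 - <<'E'
from h import *
o=bot.get_obs();im=bot.read_camera('wrist');cv2.imwrite('pics/w1.png',im);np.save('o1.npy',o,allow_pickle=True)
print(o['ee_pos'],o['ee_rot'],o['time'])
E
```

```text
[0.50744676 0.16074478 0.25248135] [1.91525733e+00 2.48976340e+00 1.98035313e-03] 0.9833
```

View pics/w1.png

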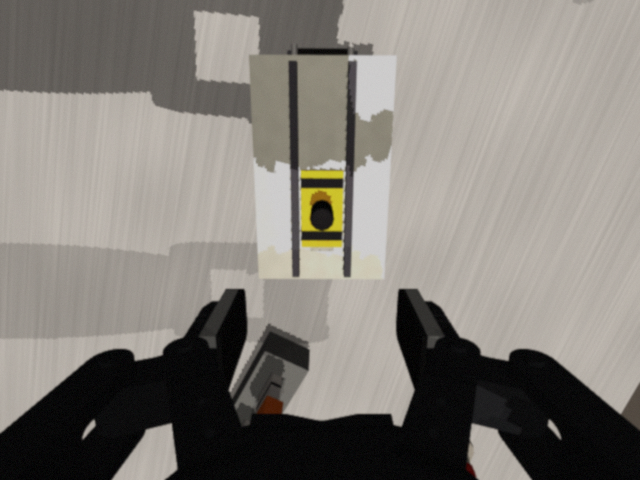

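The wrist view is aligned with the guard. Roof corners are at about (250,56), (396,55), (384,277) and (259,279), and the knob top is near (321,214).

```bash
python3 - <<'E'
from h import *
o=np.load('o1.npy',allow_pickle=True).item();w=cam('wrist',o)
P=[onz(w,uv,.11) for uv in [(250,56),(396,55),(384,277),(259,279)]]
for p in P: print(p.round(4))
tl,tr,br,bl=P
print('w',np.linalg.norm(tr-tl),np.linalg.norm(br-bl),'l',np.linalg.norm(tl-bl),np.linalg.norm(tr-br))
d=(tl+tr-bl-br)[:2];yaw=np.arctan2(-d[0],d[1]);print('yaw',yaw)
c=np.mean(P,0)[:2];u=np.array([-np.sin(yaw),np.cos(yaw)]);print('slot',c-u*.04)
R_=R.from_rotvec(o['ee_rot']).as_matrix();print('tool y yaw',np.arctan2(R_[1,1],R_[0,1]))
print('knobtop',onz(w,(321,214),.147), 'shutter ends',onz(w,(322,170),.115),onz(w,(322,248),.115),'strips',onz(w,(293.5,170),.118),onz(w,(351,170),.118))
E
```

```text
[0.4255 0.2607 0.11  ]
[0.5301 0.2892 0.11  ]
[0.5753 0.117  0.11  ]
[0.4699 0.0871 0.11  ]
w 0.1084051176463257 0.10951417377744505 l 0.17922068304108116 0.17803602148456552
yaw 0.253554517973084
slot [0.5102308  0.14976857]
tool y yaw 0.25937717671082655
knobtop [0.50510103 0.16636155 0.147     ] shutter ends [0.49867226 0.19367247 0.115     ] [0.51547038 0.13060453 0.115     ] strips [0.47694996 0.18829432 0.118     ] [0.52056561 0.19987951 0.118     ]
```

Knob axis ≈ (0.507, 0.162), shutter at about 12.7 mm, slot ≈ (0.510, 0.150). I'll descend and grip the knob lightly.

Emit:
{"op": "step_arm", "data": {
  "increments": [
    [0,0.04,-0.4,-0.05],
    [0,0,-0.7,0],
    [0,0,-0.7,0],
    [0,0,-0.7,0],
    [0,0,-0.7,0],
    [0,0,-0.5,0],
    [0,0,-0.35,0],
    [0,0,-0.2,0],
    [0,0,0,0],
    [0,0,0,0]
  ]
}}

```text
time: 1.87
ee_pos: [0.5094, 0.1599, 0.1242]
ee_rot: [1.925, 2.482, 0.0]
ft_force: [0.8, -0.2, 0.5]
opening: 0.0599
```

Emit:
{"op": "step_arm", "data": {
  "increments": [
    [0,0,0,0],
    [0,0,0,0],
    [0,0,0,0],
    [0,0,0,0],
    [0,0,0,0],
    [0,0,0,0],
    [0,0,0,0],
    [0,0,0,0]
  ],
  "fingers": 5,
  "newtons": 20
}}

```text
time: 2.53
ee_pos: [0.509, 0.1602, 0.1241]
ee_rot: [1.925, 2.483, -0.0]
ft_force: [-0.5, -0.3, -0.9]
opening: 0.005
```

The fingers closed fully, so they missed the knob. I'll look again.

```bash
python3 - <<'E'
from h import *
a=bot.read_camera('scene')[160:300,220:420]; b=bot.read_camera('side')[120:310,230:450]
cv2.imwrite('pics/sc2.png',cv2.resize(a,None,fx=3,fy=3,interpolation=cv2.INTER_CUBIC))
cv2.imwrite('pics/si2.png',cv2.resize(b,None,fx=3,fy=3,interpolation=cv2.INTER_CUBIC))
cv2.imwrite('pics/w2.png',bot.read_camera('wrist'))
E
```

```text
(no output)
```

View pics/sc2.png

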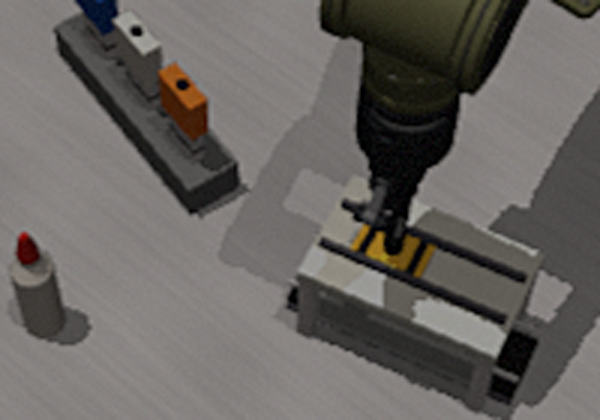

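View pics/si2.png

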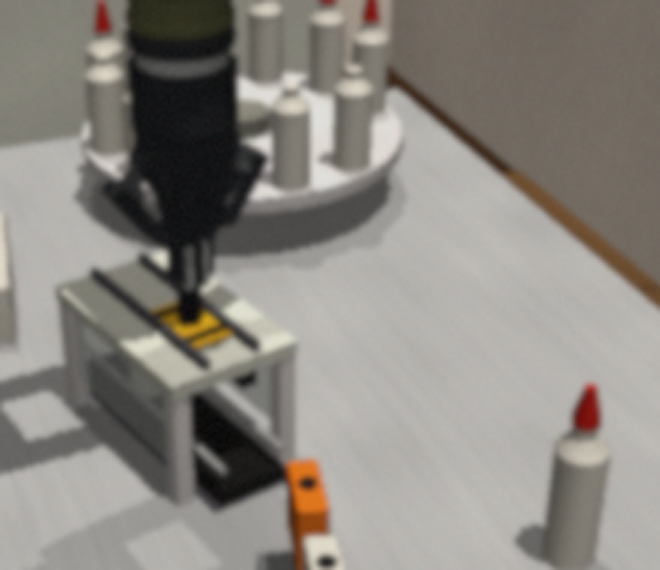

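View pics/w2.png

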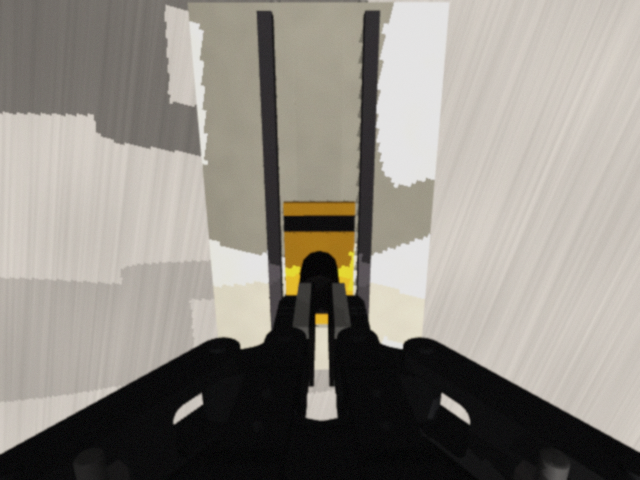

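```bash
python3 - <<'E'
from h import *
o=bot.get_obs();w=cam('wrist');print(o['ee_pos'],o['ft_force'])
e=onz(w,(320,201),.115);s=np.array([.5102,.1498]);u=np.array([-np.sin(.2535),np.cos(.2535)]);n=np.array([u[1],-u[0]])
print('far end along',(e[:2]-s)@u,'across',(e[:2]-s)@n,'knob at',(e[:2]-s)@u-.032)
t=o['ee_pos'][:2]-s;print('tcp along',t@u,'across',t@n)
for uv in [(190,3),(449,3),(260,12),(378,12)]: print(((onz(w,uv,.11)[:2]-s)@np.array([u,n]).T).round(4))
E
```

```text
[0.50896369 0.16017193 0.12409996] [ 0.03112511  0.44624153 -0.20048118]
far end along 0.04616620707965899 across 0.00013800900174800671 knob at 0.014166207079658988
tcp along 0.010350504279485265 across 0.0014044160415309411
[ 0.1297 -0.0542]
[0.1295 0.0543]
[ 0.1263 -0.025 ]
[0.1262 0.0247]
```

```bash
python3 - <<'E'
from h import *
o=bot.get_obs();p=o['ee_pos'];P=[p,p+[0,0,.019],p+[0,0,.054]]
s=np.array([.5102,.1498]);u=np.array([-np.sin(.2535),np.cos(.2535)])
for a in(.0127,.0142):
  k=s+u*a;P+=[[*k,.115],[*k,.147]]
cs=cam('scene');ss=cam('side')
for n,c,off in(('scene',cs,(250,170)),('side',ss,(250,160))):
    im=bot.read_camera(n);x,y=off;cr=cv2.resize(im[y:y+80,x:x+100] if n=='side' else im[y+20:y+100,x+50:x+150],None,fx=8,fy=8,interpolation=cv2.INTER_CUBIC)
    if n=='scene': x,y=x+50,y+20
    for i,q in enumerate(proj(c,np.array(P))):
        q=tuple(((q-[x,y])*8+4).astype(int).tolist());cv2.circle(cr,q,4,[(0,0,255),(0,255,0),(255,0,0),(255,0,255),(255,0,255),(255,255,0),(255,255,0)][i],1)
    cv2.imwrite(f'pics/p_{n}.png',cr[:600])
print(proj(cam('wrist'),np.array(P)))
E
```

```text
[[322.7553522  279.36095346]
 [322.900054   297.31741419]
 [323.27372417 343.68721655]
 [319.85256649 267.56768245]
 [319.53936432 296.36397934]
 [319.84581517 264.72975698]
 [319.53044606 293.05179769]]
```

View pics/p_scene.png

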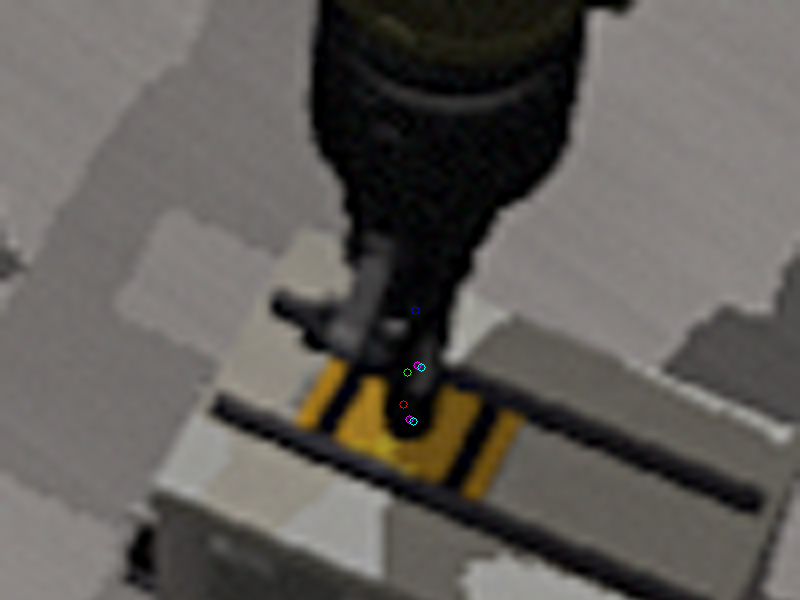

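View pics/p_side.png

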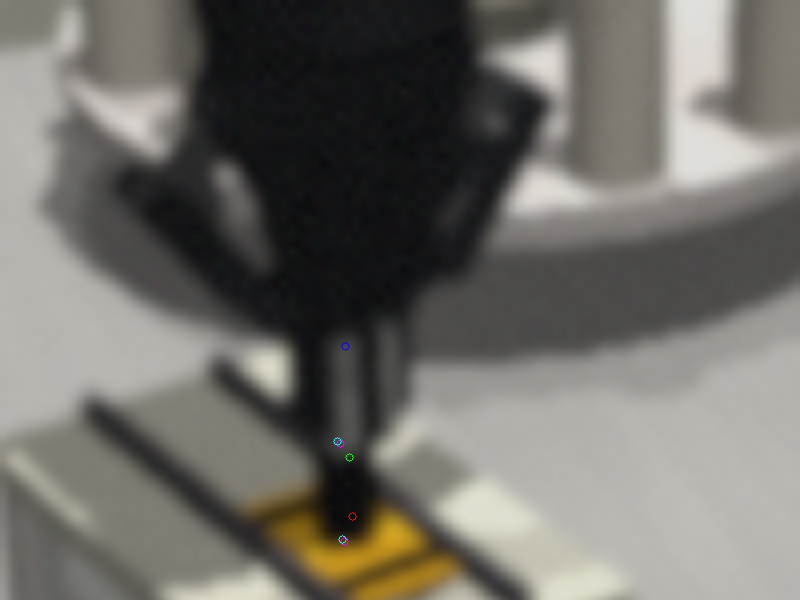

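```bash
python3 - <<'E'
from h import *
P=np.array([[.6495,0,.2056],[.6495,0,.2186],[.6495,0,.2286]])
P=np.vstack([P]+[P+[d,0,0] for d in(-.05,.05)])
for n,(x,y) in(('scene',(215,160)),('side',(340,130))):
    im=cv2.imread(f'pics/{n}0.png');cr=cv2.resize(im[y:y+80,x:x+100],None,fx=8,fy=8,interpolation=cv2.INTER_CUBIC)
    for i,q in enumerate(proj(cam(n),P)):
        q=tuple(((q-[x,y])*8+4).astype(int).tolist());cv2.circle(cr,q,4,[(0,0,255),(0,255,0),(255,0,0)][i%3],2)
    cv2.imwrite(f'pics/q_{n}.png',cr[:600])
E
```

```text
(no output)
```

View pics/q_scene.png

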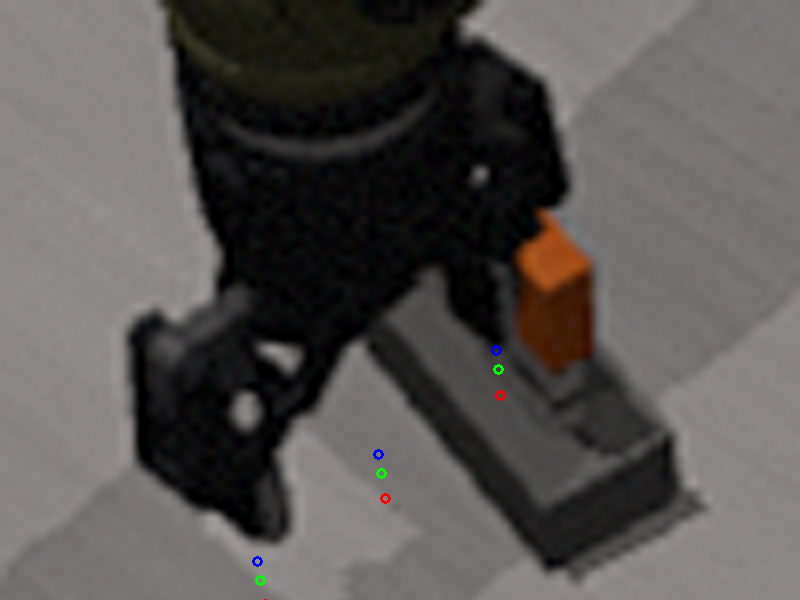

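View pics/q_side.png

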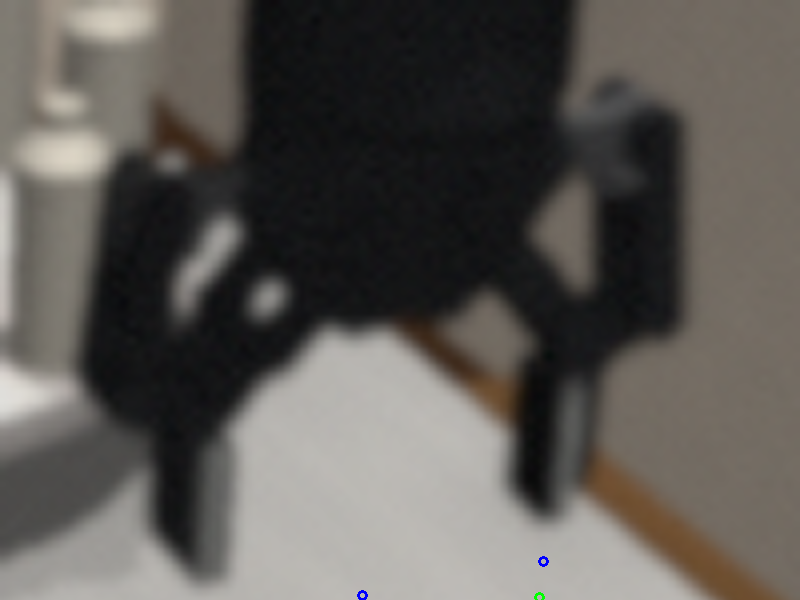

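The pictures show the real fingertips sitting about 20 mm behind the reported TCP: the projected TCP falls below the tips in all views, and the fingers closed above the knob. The wrist camera measured the roof size correctly, so world heights are fine. I'll treat the tips as TCP + 20 mm and the pinch point as TCP + 39 mm. Next I reopen, go 20 mm lower and close again.

Emit:
{"op": "step_arm", "data": {
  "increments": [
    [0,0,0,0],
    [0,0,0,0],
    [0,0,0,0],
    [0,0,0,0],
    [0,0,0,0],
    [0,0,0,0],
    [-0.07,0.07,-0.2,0],
    [0,0,-0.25,0],
    [0,0,-0.2,0],
    [0,0,0,0]
  ],
  "fingers": 60
}}

```text
time: 3.62
ee_pos: [0.5053, 0.162, 0.1022]
ee_rot: [-1.923, -2.481, 0.005]
ft_force: [0.5, -0.3, -1.7]
opening: 0.0598
```

Emit:
{"op": "step_arm", "data": {
  "increments": [
    [0,0,0,0],
    [0,0,0,0],
    [0,0,0,0],
    [0,0,0,0],
    [0,0,0,0],
    [0,0,0,0],
    [0,0,0,0],
    [0,0,0,0]
  ],
  "fingers": 5,
  "newtons": 20
}}

```text
time: 4.28
ee_pos: [0.5073, 0.1623, 0.1051]
ee_rot: [1.924, 2.482, 0.001]
ft_force: [0.9, 0.7, 1.2]
opening: 0.0171
```

Knob gripped (opening 17 mm). Now I drag along the slot's +y.

Emit:
{"op": "step_arm", "data": {
  "increments": [
    [-0.03,0.12,0,0],
    [-0.06,0.24,0,0],
    [-0.08,0.3,0,0],
    [-0.08,0.3,0,0],
    [-0.08,0.3,0,0],
    [-0.06,0.24,0,0],
    [-0.04,0.15,0,0],
    [-0.02,0.08,0,0],
    [0,0,0,0]
  ]
}}

```text
time: 5.03
ee_pos: [0.4934, 0.2155, 0.105]
ee_rot: [-1.923, -2.483, -0.003]
ft_force: [1.8, 3.2, 5.1]
opening: 0.017
```

Emit:
{"op": "step_arm", "data": {
  "increments": [
    [-0.008,0.03,0,0],
    [-0.008,0.03,0,0],
    [-0.008,0.03,0,0],
    [0,0,0,0]
  ]
}}

```text
time: 5.37
ee_pos: [0.4931, 0.2168, 0.105]
ee_rot: [1.925, 2.482, 0.001]
ft_force: [2.0, -1.6, 5.4]
opening: 0.0172
```

Emit:
{"op": "step_arm", "data": {
  "increments": [
    [-0.01,0.04,0,0],
    [-0.01,0.04,0,0],
    [-0.01,0.04,0,0],
    [0,0,0,0]
  ]
}}

```text
time: 5.7
ee_pos: [0.4929, 0.2174, 0.105]
ee_rot: [1.921, 2.479, -0.006]
ft_force: [5.2, -11.6, 5.8]
opening: 0.0171
```

Emit:
{"op": "step_arm", "data": {
  "increments": [
    [-0.01,0.04,0,0],
    [-0.01,0.04,0,0],
    [-0.01,0.04,0,0],
    [0,0,0,0]
  ]
}}

```text
time: 6.03
ee_pos: [0.4929, 0.2175, 0.105]
ee_rot: [1.917, 2.475, -0.014]
ft_force: [8.3, -22.8, 7.7]
opening: 0.017
```

End stop reached: the force rose to 23 N and the position matches 70 mm of travel. Now release, rise, and look at the slot from above.

Emit:
{"op": "step_arm", "data": {
  "increments": [
    [0.02,-0.1,0,0],
    [0,0,0,0],
    [0,0,0,0],
    [0,0,0,0],
    [0,0,0,0],
    [0,0,0.4,0],
    [0,0,0.7,0],
    [0,0,0.8,0],
    [0,0,0.8,0],
    [0,0,0.5,0]
  ],
  "fingers": 60
}}

```text
time: 6.87
ee_pos: [0.4924, 0.2218, 0.2045]
ee_rot: [1.923, 2.482, 0.005]
ft_force: [0.2, -0.5, 0.4]
opening: 0.0602
```

Emit:
{"op": "step_arm", "data": {
  "increments": [
    [0.1,-0.4,0,0],
    [0.2,-0.8,0,0],
    [0.2,-0.8,0,0],
    [0.25,-0.8,0,0],
    [0.2,-0.8,0,0],
    [0.15,-0.6,0,0],
    [0.1,-0.3,0,0],
    [0,0,0,0],
    [0,0,0,0]
  ]
}}

```text
time: 7.62
ee_pos: [0.5272, 0.0859, 0.2001]
ee_rot: [-1.925, -2.481, 0.001]
ft_force: [0.8, -0.5, 0.7]
opening: 0.0598
```

```bash
python3 - <<'E'
from h import *
o=bot.get_obs();im=bot.read_camera('wrist');cv2.imwrite('pics/w3.png',im);np.save('o3.npy',o,allow_pickle=True)
print(o['ee_pos'],o['ee_rot'],o['time'])
E
```

```text
[0.52716127 0.08590903 0.20008009] [-1.92514159e+00 -2.48121189e+00  5.09928649e-04] 7.6167
```

View pics/w3.png

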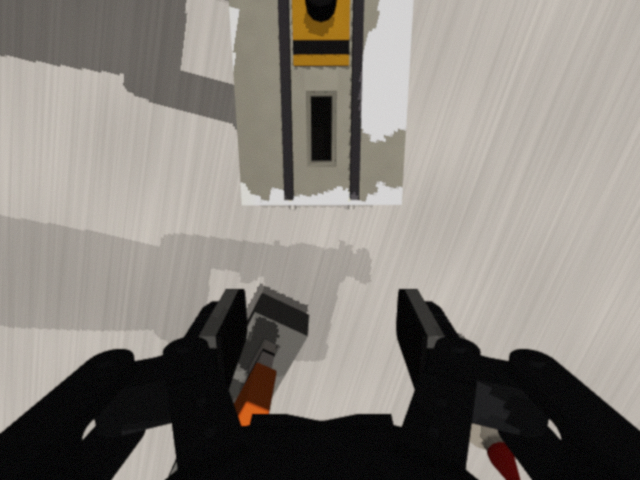

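The slot is fully clear. Its black mouth spans about (310–332, 96–160), with the chamfer at about (306–337, 91–166). I'll measure it subpixel.

```bash
python3 - <<'E'
from h import *
o=np.load('o3.npy',allow_pickle=True).item();w=cam('wrist',o)
im=cv2.imread('pics/w3.png');cr=im[75:180,285:360]
cv2.imwrite('pics/w3z.png',cv2.resize(cr,None,fx=5,fy=5,interpolation=cv2.INTER_NEAREST))
g=cv2.cvtColor(im,cv2.COLOR_BGR2GRAY).astype(int)
print('row128',g[128,300:345]);print('col321',g[85:172,321])
E
```

```text
row128 [135 134 136 136 134 132 120 110 109 104  85  49  21  13  12  13  11  10
  10  12  12  10   6  13   8  10  10   9  13   9  22  53  85 105 106 108
 118 132 134 138 138 137 136 137 137]
col321 [143 140 142 141 139 127 110 106 107 103  85  51  23  10   6   3   7  11
  10   5   8   8   6  12   4   9   7   8   8  12  10   9   5  10   6  11
  13   2  11  13   7  13  12  10  11  15  10  12  10  14  14  17   9  11
  13   9  10  13  14  16  13  12  11  16  11   9   9  14  11  12  10  16
  13  12  25  49  79 106 113 120 117 121 128 133 132 131 133]
```

View pics/w3z.png

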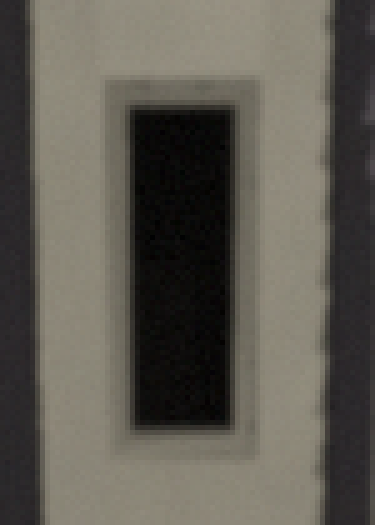

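```bash
python3 - <<'E'
from h import *
o=np.load('o3.npy',allow_pickle=True).item();w=cam('wrist',o)
def q(l,r,t,b,z):
    P=[onz(w,p,z)[:2] for p in((l,128),(r,128),(321,t),(321,b))]
    print(np.linalg.norm(P[1]-P[0]),np.linalg.norm(P[3]-P[2]))
    C=onz(w,((l+r)/2,128),z)[:2];
    d=P[2]-P[3];yaw=.2535;u=np.array([-np.sin(yaw),np.cos(yaw)]);n=np.array([u[1],-u[0]])
    m=(P[2]+P[3])/2; print('slot',u*(m@u)+n*(C@n))
q(310.7,331.2,95.7,160.4,.107);q(306,336.1,90.5,166,.11)
# yaw from strips and slot sides
im=cv2.cvtColor(cv2.imread('pics/w3.png'),cv2.COLOR_BGR2GRAY).astype(float)
def edge(row,a,b,z):
    g=im[row,a:b];th=(g.max()+g.min())/2;i=np.where((g[:-1]-th)*(g[1:]-th)<0)[0][0];return onz(w,(a+i+(th-g[i])/(g[i+1]-g[i]),row),z)[:2]
for a,b,z in((302,321,.107),(321,340,.107)):
    P=np.array([edge(r,a,b,z) for r in range(102,155)]);k=np.polyfit(P[:,1],P[:,0],1);print('yaw',np.arctan(-k[0]))
R_=R.from_rotvec(o['ee_rot']).as_matrix();print('tool y yaw',np.arctan2(R_[1,1],R_[0,1]))
ends=[onz(w,(c,66.5),.115)[:2] for c in(320.5,)];print('shutter near end along',(ends[0]-[.5102,.1498])@np.array([-.2508,.968]),'expect .038')
E
```

```text
0.013458864408752779 0.04098766169887441
slot [0.50957575 0.15015972]
0.01953341923471477 0.047300303816272066
slot [0.50970254 0.14995595]
yaw 0.25011336793173655
yaw 0.24506318702359214
tool y yaw 0.2510678950489397
shutter near end along 0.03731416939630769 expect .038
```

Slot ≈ (0.5098, 0.1500), yaw 0.250. The shutter edge is where a full opening puts it. Now over to the orange piece, turning to the rack's yaw.

Emit:
{"op": "step_arm", "data": {
  "increments": [
    [-0.04,-0.3,0.2,-0.3],
    [-0.08,-0.7,0.2,-0.7],
    [-0.08,-0.7,0.2,-0.8],
    [-0.08,-0.7,0.2,-0.8],
    [-0.08,-0.7,0.2,-0.8],
    [-0.08,-0.7,0.17,-0.8],
    [-0.08,-0.7,0,-0.8],
    [-0.08,-0.6,0,-0.6],
    [-0.04,-0.4,0,-0.3],
    [0,0,0,0]
  ]
}}

```text
time: 8.5
ee_pos: [0.5081, -0.0802, 0.2361]
ee_rot: [2.454, 1.961, -0.0]
ft_force: [-0.7, -0.5, -0.8]
opening: 0.0602
```

Emit:
{"op": "step_arm", "data": {
  "increments": [
    [0,0,0,0],
    [0,0,0,0]
  ]
}}

```text
time: 8.67
ee_pos: [0.5083, -0.0781, 0.2357]
ee_rot: [-2.45, -1.965, -0.0]
ft_force: [-0.8, 1.4, -0.2]
opening: 0.0598
```

```bash
python3 - <<'E'
from h import *
o=bot.get_obs();im=bot.read_camera('wrist');cv2.imwrite('pics/w4.png',im);np.save('o4.npy',o,allow_pickle=True)
print(o['ee_pos'],o['ee_rot'],o['time'])
E
```

```text
[ 0.50831078 -0.07813416  0.2357466 ] [-2.45035084e+00 -1.96543603e+00 -4.50073118e-04] 8.6667
```

View pics/w4.png

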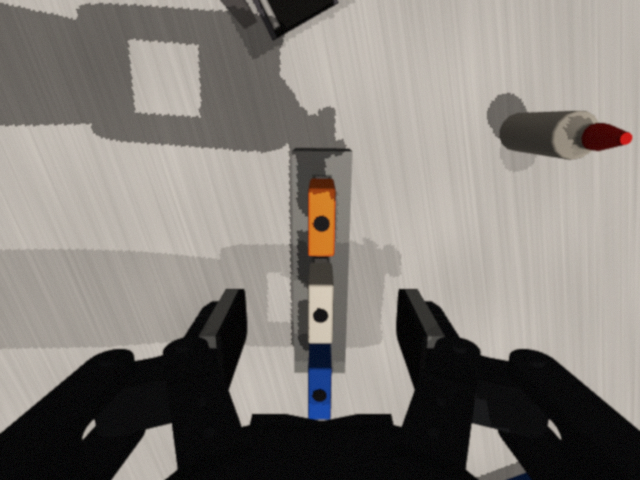

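The wrist view is aligned with the rack. The orange handle top is centred at its hole (321,223), white at (320,315), blue at (319,395).

```bash
python3 - <<'E'
from h import *
o=np.load('o4.npy',allow_pickle=True).item();w=cam('wrist',o)
im=cv2.imread('pics/w4.png').astype(int);g=cv2.cvtColor(im.astype(np.uint8),cv2.COLOR_BGR2GRAY)
def hole(x,y):
    p=g[y-10:y+11,x-10:x+11].astype(float);m=np.clip(60-p,0,None);Y,X=np.mgrid[y-10:y+11,x-10:x+11];return (X*m).sum()/m.sum(),(Y*m).sum()/m.sum()
H=[hole(*p) for p in((321,223),(320,315),(319,395))];print(H)
P=np.array([onz(w,h,.133)[:2] for h in H]);print(P,np.linalg.norm(np.diff(P,axis=0),axis=1))
d=P[0]-P[2];print('yaw',np.arctan2(-d[0],d[1]))
R_=R.from_rotvec(o['ee_rot']).as_matrix();print('tool y yaw',np.arctan2(R_[1,1],R_[0,1]))
print(g[200,300:345],g[240,300:345])
E
```

```text
[(np.float64(321.0056756166776), np.float64(223.280506439642)), (np.float64(320.0071556350626), np.float64(315.15720035778173)), (np.float64(318.816486444131), np.float64(394.79736718382696))]
[[ 0.50740001 -0.07859729]
 [ 0.49039292 -0.15154124]
 [ 0.47312411 -0.22440038]] [0.07490034 0.07487767]
yaw -0.2308910783103656
tool y yaw -0.2187512801086712
[ 64  65  65  67  63  66  64  63  88 118 135 144 145 143 143 144 143 141
 144 143 143 145 143 143 143 143 145 146 145 145 144 142 139 122  95  95
 106 118 127 128 129 128 130 130 130] [ 56  55  54  55  60  63  62  65  88 120 134 138 142 139 140 141 139 142
 142 142 142 140 142 143 143 142 143 141 143 144 144 141 137 125 109 105
 120 124 127 124 127 127 126 129 124]
```

Orange ≈ (0.5074, -0.0786), yaw -0.231. The pocket pitch comes out at 74.9 mm, as specified. Descending.

Emit:
{"op": "step_arm", "data": {
  "increments": [
    [-0.03,-0.02,-0.4,-0.15],
    [0,0,-0.7,0],
    [0,0,-0.8,0],
    [0,0,-0.8,0],
    [0,0,-0.8,0],
    [0,0,-0.7,0],
    [0,0,-0.5,0],
    [0,0,-0.3,0],
    [0,0,-0.3,0],
    [0,0,0,0]
  ]
}}

```text
time: 9.55
ee_pos: [0.5061, -0.0788, 0.0746]
ee_rot: [-2.461, -1.948, 0.003]
ft_force: [0.0, 0.3, -0.4]
opening: 0.0599
```

Emit:
{"op": "step_arm", "data": {
  "increments": [
    [0,0,0,0],
    [0,0,0,0]
  ]
}}

```text
time: 9.72
ee_pos: [0.5083, -0.0796, 0.0778]
ee_rot: [2.462, 1.949, 0.002]
ft_force: [-1.1, 0.6, 0.3]
opening: 0.0601
```

Emit:
{"op": "step_arm", "data": {
  "increments": [
    [0,0,0,0],
    [0,0,0,0],
    [0,0,0,0],
    [0,0,0,0],
    [0,0,0,0],
    [0,0,0,0],
    [0,0,0,0],
    [0,0,0,0],
    [0,0,0,0],
    [0,0,0,0]
  ],
  "fingers": 5,
  "newtons": 40
}}

```text
time: 10.55
ee_pos: [0.508, -0.0797, 0.0775]
ee_rot: [2.463, 1.949, 0.001]
ft_force: [0.8, -0.1, 5.5]
opening: 0.0191
```

```bash
python3 - <<'E'
from h import *
o=bot.get_obs();im=bot.read_camera('wrist');cv2.imwrite('pics/w5.png',im);print(o['ee_pos'],o['opening'],o['ft_force'])
im=bot.read_camera('side')[200:420,250:450];cv2.imwrite('pics/si5.png',cv2.resize(im,None,fx=2.7,fy=2.7,interpolation=cv2.INTER_CUBIC))
E
```

```text
[ 0.50800653 -0.07971208  0.0775366 ] 0.019112164129504845 [ 0.78818387 -0.09269657  5.54616637]
```

View pics/w5.png

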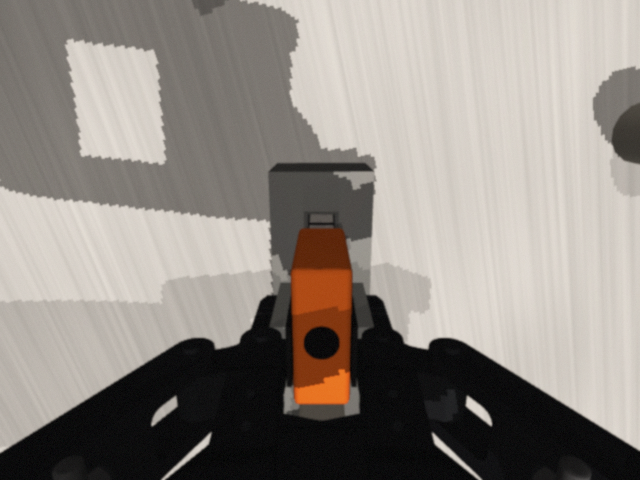

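View pics/si5.png

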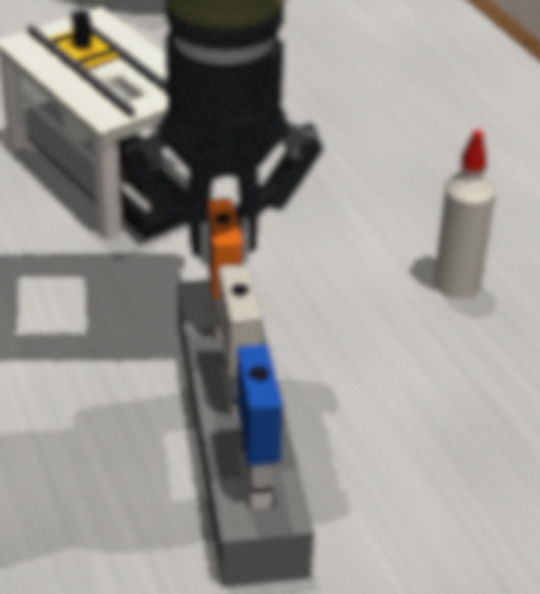

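The piece is held square (19 mm opening) with the pads on the handle. Lift straight up.

Emit:
{"op": "step_arm", "data": {
  "increments": [
    [0,0,0.1,0],
    [0,0,0.3,0],
    [0,0,0.5,0],
    [0,0,0.6,0],
    [0,0,0.7,0],
    [0,0,0.7,0],
    [0,0,0.7,0],
    [0,0,0.6,0],
    [0,0,0.4,0],
    [0,0,0.1,0]
  ]
}}

```text
time: 11.48
ee_pos: [0.5082, -0.0797, 0.2203]
ee_rot: [2.461, 1.948, 0.003]
ft_force: [-0.2, -0.5, -0.3]
opening: 0.0194
```

```bash
python3 - <<'E'
from h import *
o=bot.get_obs();w=cam('wrist');im=bot.read_camera('wrist');cv2.imwrite('pics/w6.png',im);print(o['ee_pos'],o['opening'],o['ft_force'])
R_=R.from_rotvec(o['ee_rot']).as_matrix()
P=onz(w,(321.5,343),o['ee_pos'][2]+.0555);t=R_.T@(P-o['ee_pos']);print('hole tool coords (w5 px)',t)
q=np.array([.5074,-.0786]);p5=np.array([.508,-.0797]);r=np.array([-2.463,-1.949,0]);R5=R.from_rotvec(r).as_matrix();print('w4-based',R5[:2,:2].T@(q-p5))
s=bot.read_camera('side');cv2.imwrite('pics/si6.png',cv2.resize(s[130:330,250:450],None,fx=3,fy=3,interpolation=cv2.INTER_CUBIC))
E
```

```text
[ 0.50820767 -0.07971513  0.22033373] 0.019376945373585426 [-0.23942499 -0.50709836 -0.25796569]
hole tool coords (w5 px) [ 0.00087999 -0.00044016 -0.05550188]
w4-based [ 0.00093261 -0.0008368 ]
```

View pics/w6.png

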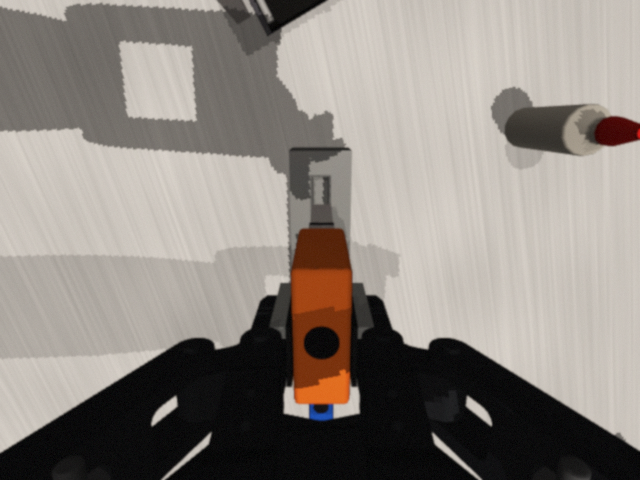

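View pics/si6.png

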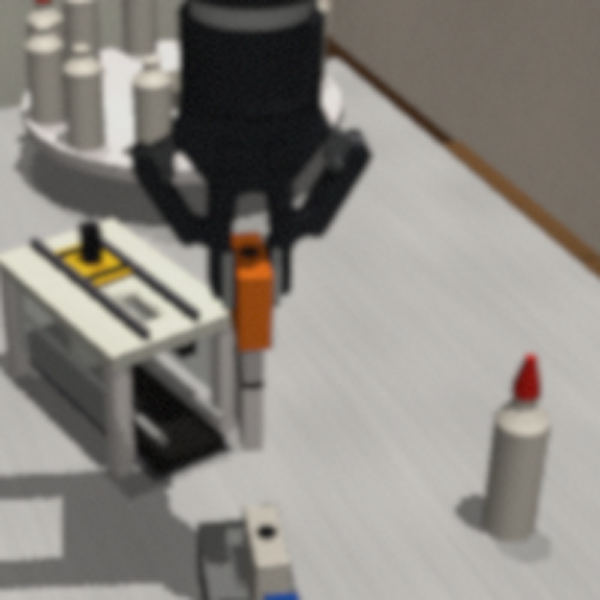

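The handle sits at the same pixels as before the lift, so there was no slip, and the blade hangs vertical. The rack pocket is empty. Now carry it over to the slot, turning to yaw 0.25.

Emit:
{"op": "step_arm", "data": {
  "increments": [
    [0,0.2,0,0.2],
    [0.01,0.6,0,0.5],
    [0.01,0.8,0,0.7],
    [0.01,0.95,0,0.8],
    [0.01,0.95,0,0.8],
    [0.01,0.95,0,0.8],
    [0.01,0.95,0,0.8],
    [0.01,0.95,0,0.7],
    [0.01,0.8,0,0.5],
    [0,0.48,0,0.22]
  ]
}}

```text
time: 12.42
ee_pos: [0.5083, 0.1519, 0.2155]
ee_rot: [-1.92, -2.483, 0.003]
ft_force: [-0.1, 0.3, -1.8]
opening: 0.0197
```

Emit:
{"op": "step_arm", "data": {
  "increments": [
    [0,0,0,0],
    [0,0,0,0],
    [0,0,0,0],
    [0,0,0,0],
    [0,0,0,0],
    [0,0,0,0]
  ]
}}

```text
time: 12.92
ee_pos: [0.5098, 0.1486, 0.2177]
ee_rot: [1.929, 2.479, -0.0]
ft_force: [-0.4, -0.2, -1.3]
opening: 0.0192
```

```bash
python3 - <<'E'
from h import *
o=bot.get_obs();w=cam('wrist');im=bot.read_camera('wrist');cv2.imwrite('pics/w7.png',im);print(o['ee_pos'],o['opening'],o['ft_force'])
R_=R.from_rotvec(o['ee_rot']).as_matrix();print('yaw',np.arctan2(R_[1,1],R_[0,1]),R_[:,2])
for n,(x,y) in(('scene',(280,150)),('side',(250,130))):
    s=bot.read_camera(n);cv2.imwrite(f'pics/{n}7.png',cv2.resize(s[y:y+150,x:x+150],None,fx=4,fy=4,interpolation=cv2.INTER_CUBIC))
E
```

```text
[0.5098351  0.14861244 0.21765604] 0.019220216605570127 [-0.43672936 -0.20508062 -1.31169881]
yaw 0.2483021665088715 [-6.89017022e-05 -1.09060673e-04 -9.99999992e-01]
```

View pics/w7.png

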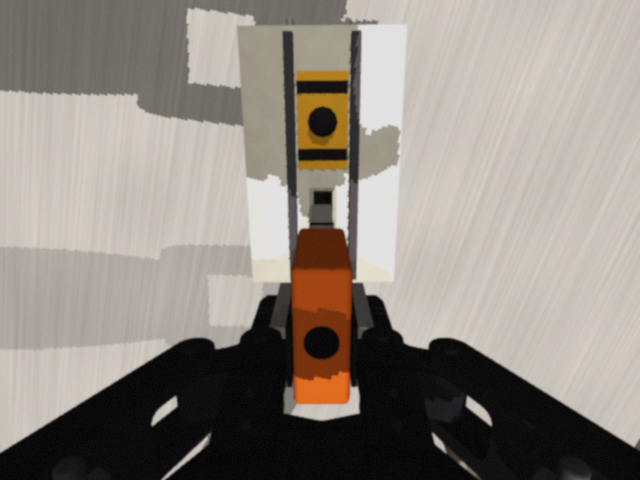

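View pics/side7.png

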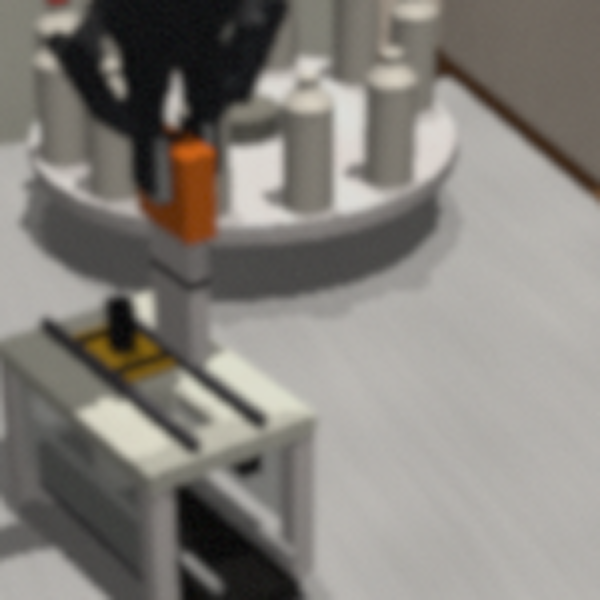

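View pics/scene7.png

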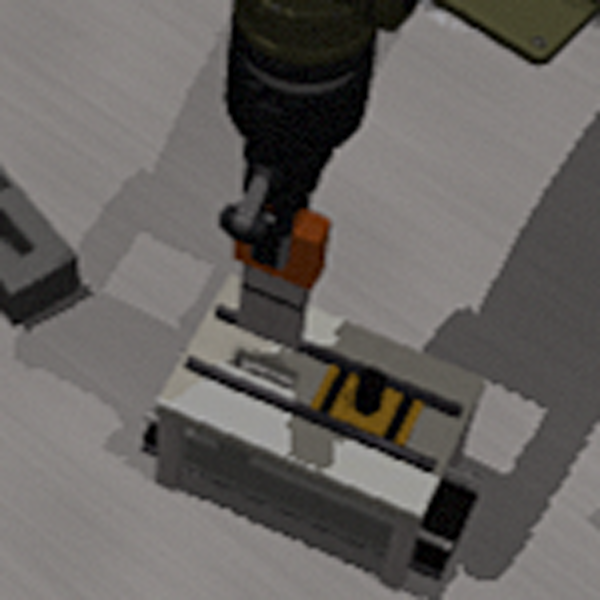

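Blade hanging over the slot, with wrist columns of both near 321–323. I'll check slot and blade offsets in this view.

```bash
python3 - <<'E'
from h import *
im=cv2.imread('pics/w7.png');cv2.imwrite('pics/w7z.png',cv2.resize(im[175:275,280:365],None,fx=6,fy=6,interpolation=cv2.INTER_NEAREST))
E
```

```text
(no output)
```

View pics/w7z.png

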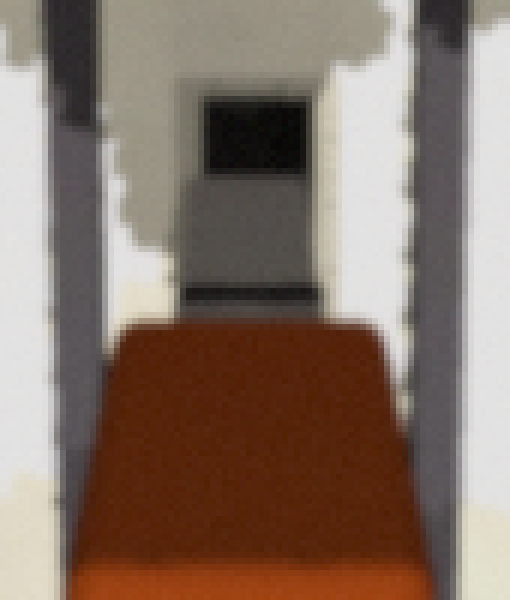

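```bash
python3 - <<'E'
from h import *
w=cam('wrist');o=bot.get_obs();yaw=.249;u=np.array([-np.sin(yaw),np.cos(yaw)]);n=np.array([u[1],-u[0]])
zt=o['ee_pos'][2]
a=onz(w,(322.3,190.3),.107)[:2];b=onz(w,(320.9,204.2),zt-.0695)[:2]
bl=onz(w,(310.7,204.2),zt-.0695)[:2];br=onz(w,(331.2,204.2),zt-.0695)[:2];print('blade w',np.linalg.norm(bl-br))
hl=onz(w,(321.3,342.5),zt+.0555)[:2]
s=np.array([.5098,.15]);t=o['ee_pos'][:2]
for nm,p in(('slot far',a),('blade far',b),('hole',hl),('tcp',t)): print(nm,((p-s)@u).round(4),((p-s)@n).round(4))
print(o['ee_pos'])
E
```

```text
blade w 0.012947435842699487
slot far 0.0215 -0.0002
blade far 0.0201 -0.0012
hole 0.0004 -0.0009
tcp -0.001 -0.0002
[0.5098569  0.14893146 0.21780518]
```

Across the slot the blade sits about 1 mm to the -x side; along it the error is under 0.5 mm. I'll correct and descend to just above the roof.

Emit:
{"op": "step_arm", "data": {
  "increments": [
    [0.03,0.015,-0.1,0],
    [0,0,-0.25,0],
    [0,0,-0.25,0],
    [0,0,-0.15,0],
    [0,0,-0.05,0],
    [0,0,0,0],
    [0,0,0,0],
    [0,0,0,0],
    [0,0,0,0]
  ]
}}

```text
time: 13.82
ee_pos: [0.5109, 0.1499, 0.1942]
ee_rot: [1.927, 2.48, 0.001]
ft_force: [0.0, -1.0, -1.1]
opening: 0.0196
```

```bash
cat > m.py <<'E'
from h import *
import sys
k=sys.argv[1]
o=bot.get_obs();im=bot.read_camera('wrist');cv2.imwrite(f'pics/w{k}.png',im)
cv2.imwrite(f'pics/w{k}z.png',cv2.resize(im[150:275,280:365],None,fx=4.8,fy=4.8,interpolation=cv2.INTER_NEAREST))
print(o['ee_pos'],o['ft_force'],o['time'])
yaw=.249;u=np.array([-np.sin(yaw),np.cos(yaw)]);n=np.array([u[1],-u[0]])
t=o['ee_pos'][:2]-np.array([.5098,.15]);print('tcp',t@u,t@n)
R_=R.from_rotvec(o['ee_rot']).as_matrix();print('yaw',np.arctan2(R_[1,1],R_[0,1]),R_[:2,2])
for nm,(x,y) in(('scene',(310,180)),('side',(250,140))):
    s=bot.read_camera(nm);cv2.imwrite(f'pics/{nm}{k}.png',cv2.resize(s[y:y+100,x:x+100],None,fx=6,fy=6,interpolation=cv2.INTER_CUBIC))
E
python3 m.py 8
```

```text
[0.5109362  0.14989401 0.194207  ] [ 5.33080019e-04 -1.03401752e+00 -1.12888943e+00] 13.8167
tcp -0.00038271748192119796 0.0010750421344301096
yaw 0.2496345139298761 [0.00081062 0.00014371]
```

View pics/w8z.png

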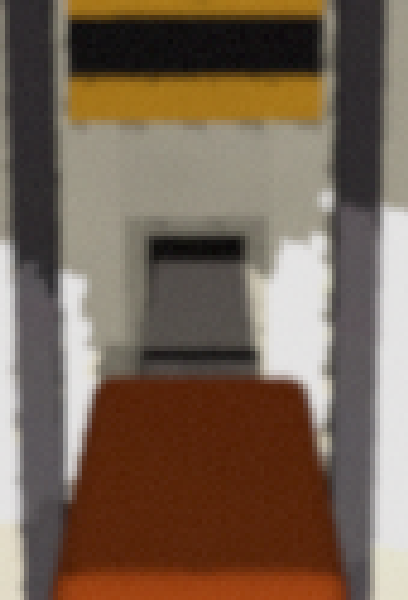

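View pics/side8.png

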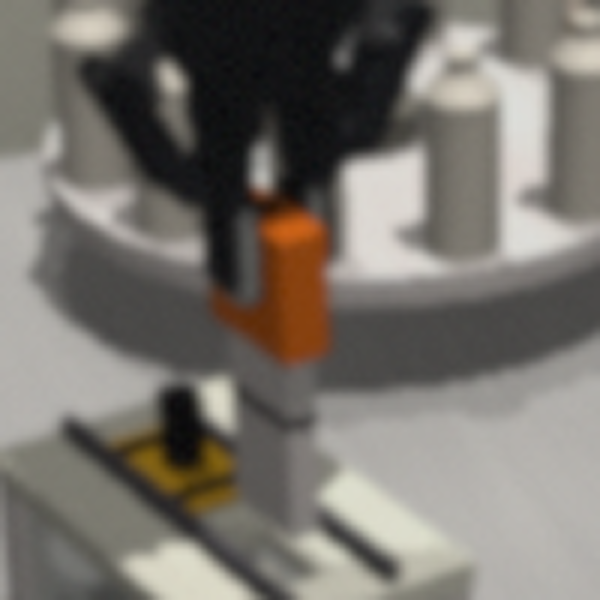

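View pics/scene8.png

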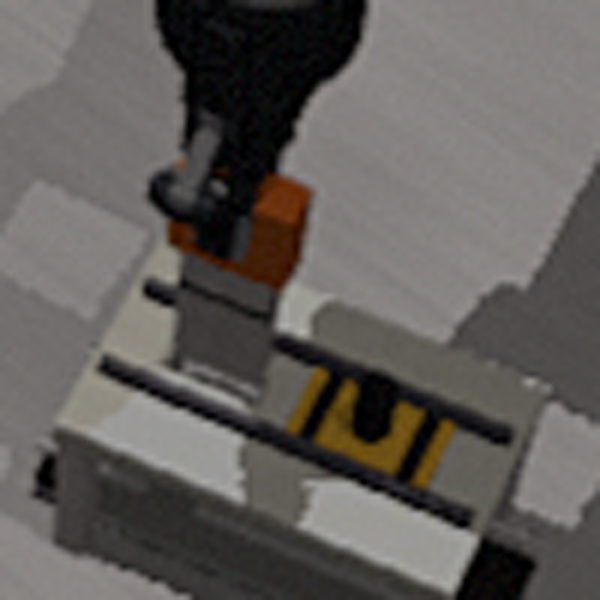

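Blade tip and slot columns now coincide (both mid ≈ 320.4). A quick along-slot check, then insertion.

```bash
python3 - <<'E'
from h import *
w=cam('wrist');o=bot.get_obs();yaw=.249;u=np.array([-np.sin(yaw),np.cos(yaw)]);n=np.array([u[1],-u[0]]);s=np.array([.5098,.15]);z=o['ee_pos'][2]
for nm,uv,h in(('slot far',(320.3,198.5),.107),('blade far',(320.5,203.3),z-.0695)):
    p=onz(w,uv,h)[:2]-s;print(nm,p@u,p@n)
print(o['ee_pos'],o['ft_force'])
E
```

```text
slot far 0.020849074997792493 -0.0003836333109541273
blade far 0.021325044674721984 -0.0002177623490997512
[0.51085092 0.14986517 0.19408135] [ 0.53933843  0.58561382 -1.24711758]
```

Emit:
{"op": "step_arm", "data": {
  "increments": [
    [0,0,-0.05,0],
    [0,0,-0.1,0],
    [0,0,-0.1,0],
    [0,0,-0.1,0],
    [0,0,-0.1,0],
    [0,0,-0.05,0],
    [0,0,0,0],
    [0,0,0,0]
  ]
}}

```text
time: 14.63
ee_pos: [0.5106, 0.1498, 0.1785]
ee_rot: [-1.927, -2.481, 0.001]
ft_force: [-0.7, -0.4, -1.1]
opening: 0.0195
```

No contact so far; the tip is level with the mouth. I'll nudge 0.6 mm back along the slot and continue slowly.

Emit:
{"op": "step_arm", "data": {
  "increments": [
    [0.005,-0.02,0,0],
    [0,0,-0.05,0],
    [0,0,-0.06,0],
    [0,0,-0.06,0],
    [0,0,-0.06,0],
    [0,0,0,0],
    [0,0,0,0]
  ]
}}

```text
time: 15.22
ee_pos: [0.5107, 0.1492, 0.1716]
ee_rot: [-1.927, -2.48, 0.001]
ft_force: [-0.4, -0.0, -0.9]
opening: 0.0195
```

Emit:
{"op": "step_arm", "data": {
  "increments": [
    [0,0,-0.06,0],
    [0,0,-0.06,0],
    [0,0,-0.06,0],
    [0,0,0,0],
    [0,0,0,0]
  ]
}}

```text
time: 15.63
ee_pos: [0.5107, 0.1492, 0.1662]
ee_rot: [-1.927, -2.48, 0.001]
ft_force: [-0.6, 0.9, -1.1]
opening: 0.0193
```

Tip at about 97 mm, 10 mm below the mouth's throat, with no contact force. Lowering on to about 5 mm short.

Emit:
{"op": "step_arm", "data": {
  "increments": [
    [0,0,-0.06,0],
    [0,0,-0.1,0],
    [0,0,-0.1,0],
    [0,0,-0.1,0],
    [0,0,-0.1,0],
    [0,0,-0.1,0],
    [0,0,-0.06,0],
    [0,0,0,0],
    [0,0,0,0]
  ]
}}

```text
time: 16.38
ee_pos: [0.5107, 0.1492, 0.1476]
ee_rot: [-1.928, -2.48, 0.0]
ft_force: [-0.3, 0.0, -0.9]
opening: 0.0196
```

Emit:
{"op": "step_arm", "data": {
  "increments": [
    [0,0,-0.06,0],
    [0,0,-0.1,0],
    [0,0,-0.1,0],
    [0,0,-0.06,0],
    [0,0,0,0],
    [0,0,0,0],
    [0,0,0,0]
  ]
}}

```text
time: 16.97
ee_pos: [0.5109, 0.1492, 0.1383]
ee_rot: [1.928, 2.481, 0.0]
ft_force: [0.6, -0.1, -1.3]
opening: 0.0192
```

```bash
python3 m.py 9
```

```text
[0.51087858 0.14923327 0.13826831] [ 0.61024051 -0.09274963 -1.26083629] 16.9667
tcp -0.0010088877916372531 0.0008563693470364281
yaw 0.24963308427219583 [9.77256103e-05 5.99828967e-06]
```

View pics/side9.png

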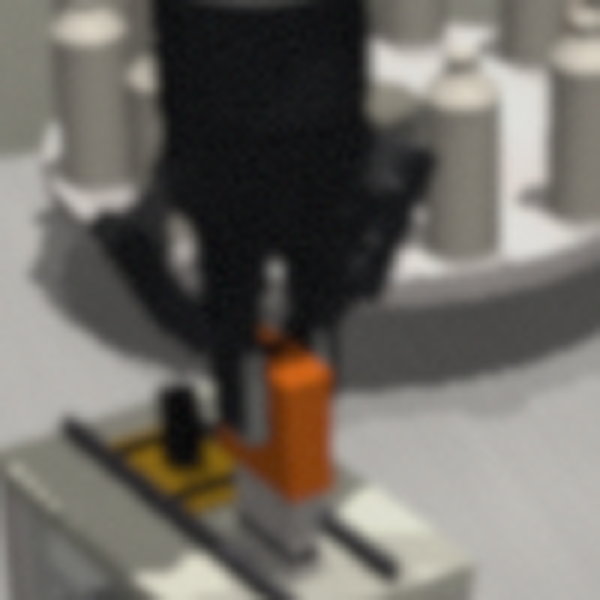

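View pics/scene9.png

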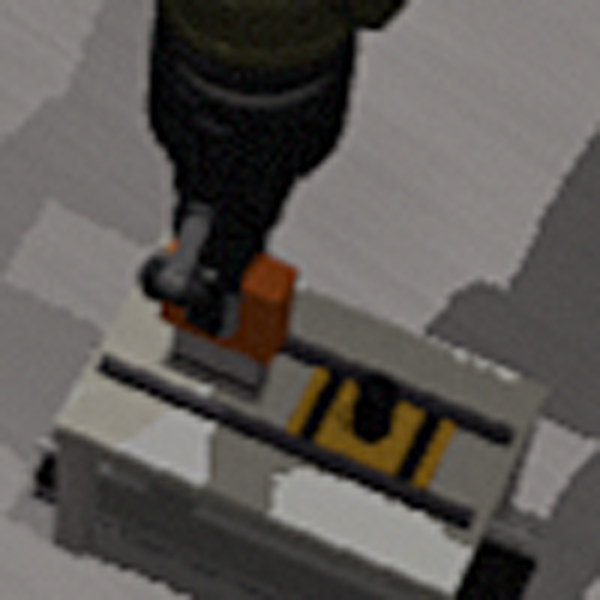

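View pics/w9.png

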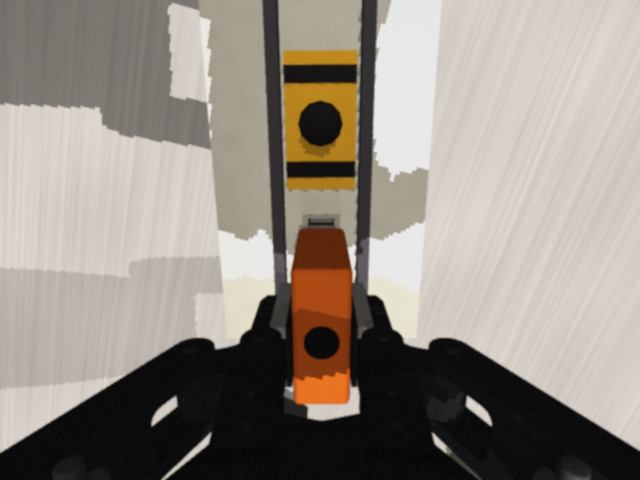

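No contact and no slip (the handle hole is still at (321,342)). Lower the last 6.8 mm to TCP z = 0.1315.

Emit:
{"op": "step_arm", "data": {
  "increments": [
    [0,0,-0.04,0],
    [0,0,-0.06,0],
    [0,0,-0.06,0],
    [0,0,-0.04,0],
    [0,0,-0.02,0],
    [0,0,0,0],
    [0,0,0,0],
    [0,0,0,0],
    [0,0,0,0]
  ]
}}

```text
time: 17.87
ee_pos: [0.5109, 0.1492, 0.1317]
ee_rot: [1.928, 2.481, 0.0]
ft_force: [-0.4, 0.4, -0.4]
opening: 0.0195
```

```bash
python3 m.py 10; python3 - <<'E'
from h import *
im=cv2.imread('pics/w10.png');cv2.imwrite('pics/w10h.png',cv2.resize(im[200:280,270:370],None,fx=7,fy=7,interpolation=cv2.INTER_NEAREST))
# overlay of model: handle bottom corners, line, roof-level blade outline
o=bot.get_obs();yaw=.249;u=np.array([-np.sin(yaw),np.cos(yaw)]);n=np.array([u[1],-u[0]]);s=np.array([.5098,.15])
def c(z,a,b): return [[*(s+u*j*b+n*i*a),z] for i,j in((-1,-1),(1,-1),(1,1),(-1,1))]
zh=o['ee_pos'][2]+.0305
for nm,(x,y) in(('scene',(310,180)),('side',(250,140))):
    im=cv2.imread(f'pics/{nm}10.png')
    for P,col in((c(zh+.025,.01,.026),(255,0,0)),(c(zh-.025,.01,.026),(0,255,0)),(c(.11,.006,.02),(0,0,255)),(c(.11,.01,.024),(255,0,255))):
        q=((proj(cam(nm),np.array(P))-[x,y]+.5)*6-.5).astype(np.int32);cv2.polylines(im,[q],True,col,1)
    cv2.imwrite(f'pics/{nm}10o.png',im)
E
```

```text
[0.51089638 0.14922731 0.13171625] [-0.40419098  0.42506288 -0.38540672] 17.8667
tcp -0.0010190459184947168 0.0008721543012091069
yaw 0.24960885240525618 [1.50000246e-04 3.08316721e-05]
```

View pics/side10o.png

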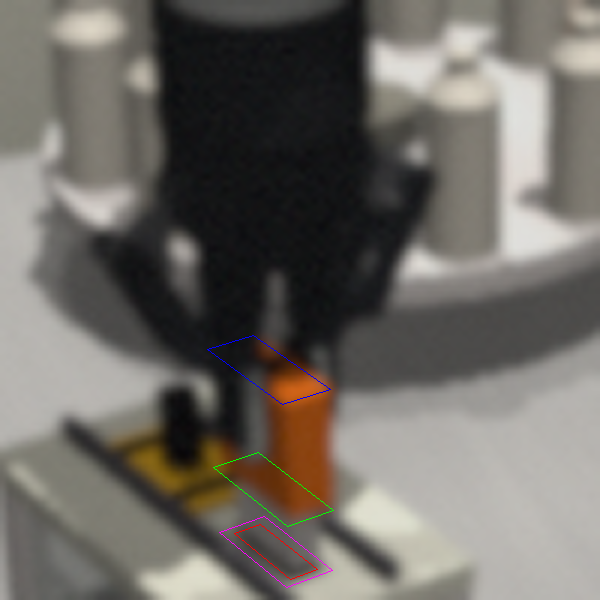

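View pics/scene10o.png

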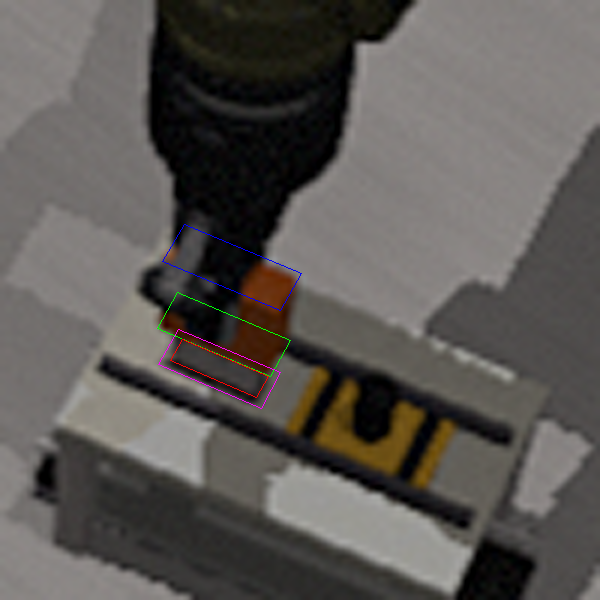

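View pics/w10h.png

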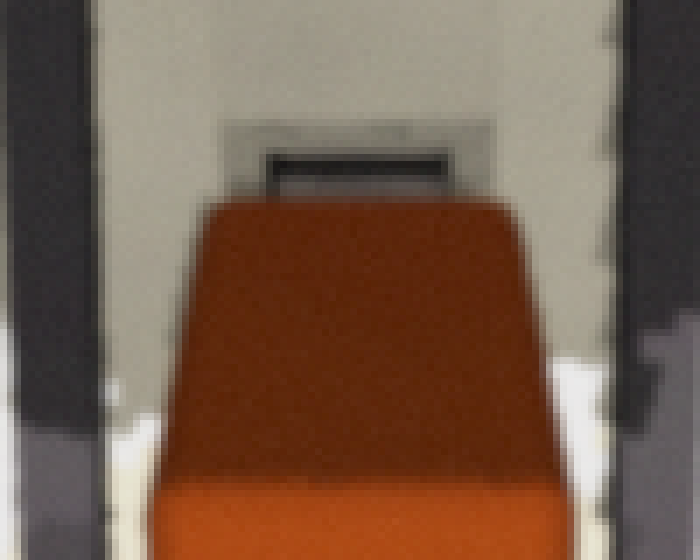

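The model overlay agrees with the views. I'll independently check the line's height on the blade from earlier wrist views, and the band edges now.

```bash
python3 - <<'E'
from h import *
i=bot.camera_info('wrist');K,_=cam('wrist');H=i['hand_eye']
def z_at(uv,xt):
    d=H[:3,:3]@np.linalg.solve(K,[*uv,1.]);o=H[:3,3];t=(xt-o[0])/d[0];return -(o+d*t)[2]
for k in (6,7,8,10):
    g=cv2.cvtColor(cv2.imread(f'pics/w{k}.png'),cv2.COLOR_BGR2GRAY).astype(int);print(k,[int(v) for v in g[196:234,317:326].mean(1)])
for r in(222,222.5,223,223.5,224,225.2,230): print(r,[round(1000*z_at((321,r),x),1) for x in(.0199,.0209,.0219)])
print('handle bottom far face rows', [(r,round(1000*z_at((321,r),.0009+.026),1)) for r in(228,229,230)],'exp',5.5)
print('handle top far edge', [(r,round(1000*z_at((321,r),.0009+.026),1)) for r in(267,268,269)],'exp 55.5')
E
```

```text
6 [117, 111, 112, 114, 116, 117, 119, 114, 100, 83, 78, 77, 77, 78, 79, 79, 79, 79, 79, 79, 79, 80, 79, 80, 80, 73, 55, 28, 32, 55, 69, 69, 60, 50, 47, 48, 47, 46]
7 [12, 13, 12, 13, 13, 14, 13, 29, 53, 72, 76, 77, 78, 78, 79, 78, 79, 78, 78, 78, 79, 79, 79, 79, 78, 75, 57, 28, 33, 58, 71, 69, 58, 50, 47, 47, 46, 46]
8 [118, 111, 89, 48, 19, 12, 13, 28, 54, 73, 78, 78, 78, 79, 79, 79, 80, 79, 79, 81, 81, 80, 80, 80, 81, 74, 56, 28, 32, 55, 69, 69, 60, 50, 47, 47, 46, 47]
10 [157, 156, 157, 156, 155, 154, 154, 154, 154, 153, 153, 152, 153, 153, 154, 153, 154, 154, 154, 154, 149, 137, 125, 122, 118, 99, 64, 30, 35, 60, 74, 73, 63, 54, 52, 50, 50, 51]
222 [np.float64(-30.6), np.float64(-26.8), np.float64(-23.1)]
222.5 [np.float64(-29.5), np.float64(-25.8), np.float64(-22.1)]
223 [np.float64(-28.5), np.float64(-24.8), np.float64(-21.1)]
223.5 [np.float64(-27.5), np.float64(-23.8), np.float64(-20.1)]
224 [np.float64(-26.5), np.float64(-22.8), np.float64(-19.1)]
225.2 [np.float64(-24.1), np.float64(-20.5), np.float64(-16.9)]
230 [np.float64(-15.2), np.float64(-11.7), np.float64(-8.3)]
handle bottom far face rows [(228, np.float64(5.9)), (229, np.float64(7.5)), (230, np.float64(9.0))] exp 5.5
handle top far edge [(267, np.float64(51.9)), (268, np.float64(52.8)), (269, np.float64(53.7))] exp 55.5
```

```bash
python3 - <<'E'
from h import *
def f(k):
    g=cv2.cvtColor(cv2.imread(f'pics/w{k}.png'),cv2.COLOR_BGR2GRAY).astype(float)
    y,x=343,321;p=cv2.imread(f'pics/w{k}.png')[y-24:y+25,x-24:x+25,2].astype(float);Y,X=np.mgrid[y-24:y+25,x-24:x+25]
    m=(np.clip(60-p,0,None)>0)
    red=cv2.imread(f'pics/w{k}.png')[...,2].astype(float)
    col=red[255:285,312:330].mean(1);  # top far edge
    col2=red[222:236,312:330].mean(1)
    row=red[300:320].mean(0)[282:362]
    d=np.abs(np.diff(col));d2=np.abs(np.diff(col2));
    ce=lambda d,a:(d**2*np.arange(len(d))).sum()/(d**2).sum()+a+.5
    print(k,'hole',(X[m].mean().round(2),Y[m].mean().round(2)),m.sum(),'top edge',ce(d,255).round(2),'bot',ce(d2,222).round(2))
for k in(5,6,7,8,9,10): f(k)
w=cam('wrist');s=np.array([.5098,.15]);yaw=.249;u=np.array([-np.sin(yaw),np.cos(yaw)])
print(proj(w,np.array([[*(s+.024*u),.11],[*(s+.021*u),.107],[*(s+.020*u),.112],[*(s+.020*u),.108]])))
E
```

```text
5 hole (np.float64(321.08), np.float64(342.46)) 896 top edge 269.05 bot 223.78
6 hole (np.float64(321.04), np.float64(342.4)) 904 top edge 268.96 bot 223.72
7 hole (np.float64(321.04), np.float64(342.42)) 905 top edge 268.78 bot 223.73
8 hole (np.float64(321.04), np.float64(342.4)) 904 top edge 268.87 bot 223.72
9 hole (np.float64(321.03), np.float64(342.42)) 903 top edge 268.72 bot 223.73
10 hole (np.float64(321.08), np.float64(342.44)) 898 top edge 268.85 bot 223.52
[[321.02457604 216.75350936]
 [321.0250962  220.95248807]
 [321.01513463 225.38005012]
 [321.02195399 223.31830093]]
```

No slip since the grasp (all handle features within 0.2 px), so the line is at 110.2 mm. The blade is centred across the slot, but the views suggest it is about 0.5 mm toward +y. I'll nudge it back and check the force.

Emit:
{"op": "step_arm", "data": {
  "increments": [
    [0.004,-0.016,-0.005,0],
    [0,0,0,0],
    [0,0,0,0],
    [0,0,0,0],
    [0,0,0,0],
    [0,0,0,0]
  ]
}}

```text
time: 18.52
ee_pos: [0.5109, 0.1487, 0.1315]
ee_rot: [-1.928, -2.481, 0.0]
ft_force: [0.8, 0.1, -1.3]
opening: 0.019
```

```bash
python3 m.py 11; python3 - <<'E'
from h import *
F=[];T=[];P=[]
for i in range(8):
    bot.read_camera('wrist');o=bot.get_obs();F.append(o['ft_force']);T.append(o['torque']);P.append(o['ee_pos'])
print(np.mean(F,0),np.std(F,0),np.mean(T,0),np.mean(P,0),np.ptp(P,0))
im=cv2.imread('pics/w11.png');cv2.imwrite('pics/w11h.png',cv2.resize(im[200:280,270:370],None,fx=7,fy=7,interpolation=cv2.INTER_NEAREST))
g=cv2.cvtColor(im,cv2.COLOR_BGR2GRAY).astype(int);print([int(v) for v in g[214:232,317:326].mean(1)],[int(v) for v in g[223,300:345]])
E
```

```text
[0.51091881 0.14874408 0.13145745] [ 0.76178553  0.10609449 -1.27659267] 18.5167
tcp -0.0014929012908586458 0.0007748050453065011
yaw 0.24960254240116622 [-8.23914806e-05 -2.85865463e-06]
[ 0.23524779  0.03217718 -1.26027472] [0.33388361 0.42665648 0.3346885 ] [-0.01199411 -0.02426327  0.0047501 ] [0.51094098 0.1487474  0.13147103] [2.23083108e-05 3.26734660e-05 2.02236451e-05]
[154, 150, 138, 127, 125, 122, 107, 83, 57, 29, 33, 59, 75, 73, 65, 54, 51, 50] [155, 145, 130, 125, 125, 123, 116, 98, 52, 23, 23, 30, 29, 29, 30, 30, 30, 33, 31, 30, 28, 29, 29, 27, 27, 29, 31, 28, 31, 28, 31, 30, 24, 39, 78, 113, 128, 126, 120, 118, 134, 153, 161, 162, 162]
```

View pics/w11h.png

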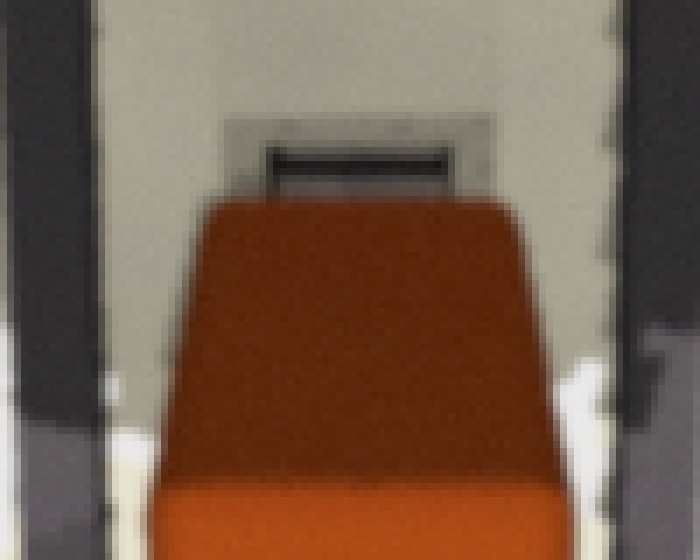

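View pics/scene11.png

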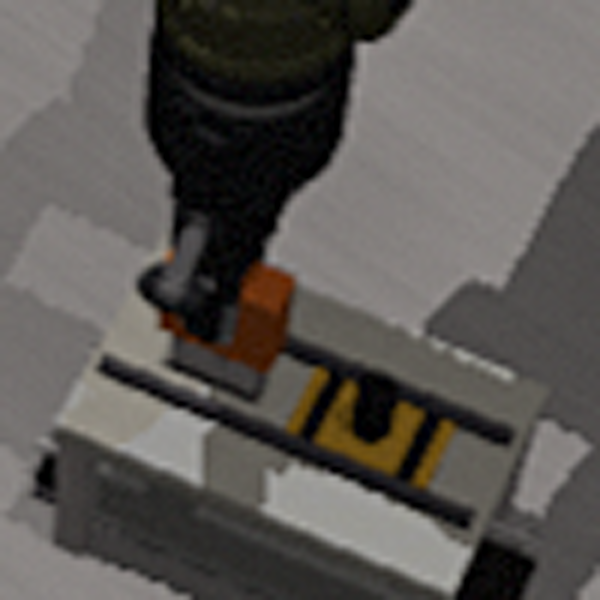

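Sideways force is about 0.2 N and the vertical is -1.26 N, roughly the piece's own weight, so it hangs free. It is motionless with the line at 110.0 mm. Handing in.

```bash
python3 -c "
from station import bot
print(bot.job_done())"
```

```text
the job is handed in; nothing more can be done
None
```

The job is done and handed in at about 19 s of the 64 s allowed. I pulled the shutter by its knob to its end stop, then took the orange piece from the rack. I lowered it through the slot and left it held there with the black line level with the roof.

- **Shutter:** the force rose to 23 N at the end stop. The knob's travel and the camera view of the shutter edge both fit about 70 mm, fully open.
- **Line height:** about 110.0 mm, against the roof at 110 mm. This relies on no slip: the handle's marks in the wrist view moved by no more than about 0.3 px since the grasp. A direct camera estimate of the line read about 2.5 mm lower. That estimate shifts 3.7 mm for every 1 mm of error along the slot, so I went by the no-slip figure.
- **Hanging free:** the sideways force averaged about 0.2 N and the vertical force was -1.26 N, about the piece's own weight. The arm moved less than 0.05 mm over the last checks.
- **Position in the slot:** the blade is centred across the slot. After a final 0.5 mm nudge, there is visible clearance along it.
- **What disagreed:** the fingertips are really about 20 mm behind the reported tool point, so my first grip closed above the knob without moving it. I corrected for this from then on.
- **Left alone:** I did not touch the other two test pieces, the bottle or the stop button. I took no final picture of the bottle or the button.

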